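# Take the bread slicer out of its parking notch

## Task

The bread slicer at the food stand is parked. Gently pull its sprung selector knob up out of the parking notch, turn it clockwise (seen from above) to the slicing notch, which you find by feel at roughly 50 to 80 degrees, let it drop fully home there, and let go. Do not force the index pin sideways, press it hard on the ring or pull the knob to the end of its travel, and leave the cup, jar and pack where they are.

Things in the scene. Friction and masses are not known exactly. Their poses are not given: they have to be found in the camera images.
- selector_grip (a point): Grip point on the knob's upright axis, 43 mm above the gearbox top when home. Black: round skirt 88 mm across, 6 thick, its top 26 mm below this point; on it an upright grip bar 46 long, 16 wide, 41 tall, top 15 mm above this point. x along the bar (pointer at its -x end), y across its 16 mm width (pinch there from above), z up. Moves with the knob. Nothing higher than the gearbox within 100 mm.
- selector (a joint): Turn of the knob (rad), growing clockwise from above: 0 at the parking notch (one pip), range -0.12 to 1.75. The slicing notch (two pips) lies anywhere from 0.86 to 1.40; its stop is clamped out of sight under the skirt, so feel for it. The pin has about 0.03 rad of play either way in a notch. Lifted, it turns with a friction of 0.06 N m.
- selector_lift (a joint): Pull-up of the knob (m): 0 home in a notch, about 0.007 with the pin riding on the ring, 0.020 at the end of travel. The pin clears the ring from 0.009; 0.010 to 0.014 is a good pull, over 0.017 strains the clip. A spring pulls down: 3 N at 0, plus 0.4 N per mm. Let down, it can be turned with the pin sliding on the ring until it drops in, if the fingers do not hold it up.
- index_pin: Round-ended steel pin, 6 mm thick, fixed under the skirt 36 mm from the axis below the pointer end; hidden from above. Its tip reaches 8 mm down into the ring when home. Its origin lies on the knob's axis, on a level with the ring's underside when home; it has the knob's axes. It bends if more than 20 N acts on it from the ring.
- index_ring: Fixed steel boss on the gearbox top under the skirt, 84 mm across, 10 mm tall, holding the index ring with its movable slicing stop; flat on top but for two notches, which cannot be seen. Origin at the knob's axis on the gearbox top, -x towards the parking notch, z up.
- slicer: White slicer, fixed; gearbox 170 (x) by 150 (y) by 110 mm tall. Origin on the table; knob axis at x = -20, y = +20 mm. Footprint -135 to +135 mm in x, -230 to +100 mm in y. Steel blade disc upright at y = -117 mm, 180 mm across, top 208 mm above the table; carriage beyond it.
- cup: White open cup, 76 mm across, 100 mm tall, loose on the table. Bystander. Origin at the centre of its underside.
- jar: Closed glass jar, 68 mm across, 90 mm tall, loose on the table. Bystander. Origin at the centre of its underside.
- pack: Cardboard bread pack, 60 by 140 by 55 mm tall, loose on the table. Bystander. Origin at the centre of its underside.

How it is judged:
By the outcome, as a careful person would: the job done as asked, in the order asked, and still so for the second after the job is handed in, with the robot touching nothing.
It also fails if it takes over 59 s, if anything falls off the work surface, if the arm or the gripper's body presses on something with over 40 N, if the wrist force passes 120 N, or if a joint passes its speed limit or range.

## Robot

A 6-joint arm with a two-finger parallel gripper is mounted at the origin on the work surface. World frame = base frame: x ahead of the robot, y to its left, z up, the work surface at z = 0. Lengths are in mm, angles in degrees, forces in N, time in s.
With the tool pointing down it reaches from about 350 to 1000 mm from the base axis. Payload 7.1 kg.
Tool frame: the origin (TCP) lies at the very end of the fingers, on their centre line; the grasp point (between the pads) lies 19 mm behind it; z points along the fingers, y is the direction in which the jaws open and shut (so a half turn about z gives the same grasp; the last joint's range is limited). The gripper opens to 85 mm and grips with 20 to 120 N. Pads are 22 mm wide; open, the fingers measure 114 mm over their backs; the gripper's body (76 mm by 85 mm) begins 54 mm behind the grasp point. The pads swing forward as they close: fully open they stand 13 mm farther back than shut.
Start: joints at [-70.073, 24.242, 93.386, -0, 62.372, -1.089], TCP at [224.16, -583.401, 231.319] pointing down, gripper open.
Joint ranges: [-172.04, 172.04], [-51.8, 120.97], [4.93, 147.93], [-75.15, 255.16], [6.16, 154.13], [-145.62, 145.62]. Speed limits (degrees/s): [136.94, 136.94, 172.46, 180, 180, 180].

## Interface

Orientations are given as [roll, pitch, yaw] about the fixed x, y, z axes, in that order (R = Rz(yaw) Ry(pitch) Rx(roll)).
In Python, from station import robot, effector, solve_ik, viewer, read_t, read_joint_positions, read_joint_vel, read_joint_torque, read_tcp_pos, read_ee_rot, read_force, read_moment, read_finger_gap gives the robot as it stands. Calls block until the motion is done:
- robot.reach(position, orientation): joint-space move of the TCP to a pose.
- robot.move_l(position, ori=None, velocity=150, f_stop=None): straight line of the TCP; ori=None keeps the orientation; velocity is the mean speed in mm/s. With f_stop (N) it stops when the force on the tool has changed by that much, and returns True; else False.
- robot.set_joints(angles): joint-space move.
- effector.command_gripper(opening): opening from 0.0 (shut) to 1.0 (fully open); the grip force is fixed at half the most; returns when the fingers have stopped.
- robot.pause(seconds).
- solve_ik(position, orientation): joint angles nearest the present ones, or None.
- viewer.capture(name): name is "side" or "top" or "wrist"; returns a dict with "frame" (420x560x3 uint8, red, green, blue), "depth" (420x560 float32, mm along the optical axis (not along the pixel's ray), 0 where there is no reading), "K" (3x3 intrinsics, pixels), "cam_to_world" (4x4, takes a point from camera to world coordinates). Camera axes: x right, y up, looking along -z (the intrinsics and any distortion apply to the point x, -y, -z); pixel columns grow to the right and rows downward; lengths in mm; the calibration is good to about 2 mm. The wrist camera is an equidistant fisheye: a pixel r from the principal point sees the ray r / f radians off the axis. A picture is of the moment at which its call begins.
A pose or a line that the arm cannot do raises robot.MotionError and nothing moves.
- robot.finish_job(): hands the job in, once; it reports no verdict.
Readings, each from a call of its own:
- read_t(): time.
- read_joint_positions(): joint angles.
- read_joint_vel(): joint speeds.
- read_joint_torque(): joint torques, N m.
- read_tcp_pos(): TCP position.
- read_ee_rot(): TCP orientation.
- read_force(): force on the tool from outside, world axes, zero at the start.
- read_moment(): the same for the moment, N m.
- read_finger_gap(): opening from 0.0 (shut) to 1.0 (fully open).
Only numpy, scipy, OpenCV 4.12 (cv2) and the standard library are available. Lean on these libraries where they do the work, as an engineer would, in place of code of your own. Each camera call takes 0.05 s, during which the arm holds its last target.

## Working session

There is one attempt and no reset: what is moved stays moved. The work goes in short steps, each a Python script; the robot and the scene stay as the last script left them, time stands still between calls to the robot, and variables do not carry over. Pictures are saved under pics/ and viewed, and the job is handed in when it is done.

```bash
ls; mkdir -p pics
python3 - <<'E'
from station import *
import cv2,numpy as np
for n in("top","side"):
    c=viewer.capture(n); np.savez(f"{n}.npz",**c); cv2.imwrite(f"pics/{n}1.png",c["frame"][:,:,::-1])
    print(n,c["K"].tolist(),c["cam_to_world"].round(3).tolist(),c.keys())
print(read_t(),read_force(),read_ee_rot())
E
```

```text
pics
top [[398.9623989685649, 0.0, 279.5425496287988], [0.0, 398.9623989685649, 210.93645929685974], [0.0, 0.0, 1.0]] [[0.014, 0.987, -0.16, 464.791], [-1.0, 0.012, -0.015, 120.055], [-0.013, 0.16, 0.987, 940.026], [0.0, 0.0, 0.0, 1.0]] dict_keys(['frame', 'depth', 'K', 'cam_to_world'])
side [[451.3062454479124, 0.0, 284.54690365208756], [0.0, 451.3062454479124, 209.84603384586302], [0.0, 0.0, 1.0]] [[0.949, 0.174, -0.261, 349.315], [-0.314, 0.508, -0.802, -621.868], [-0.007, 0.844, 0.537, 599.645], [0.0, 0.0, 0.0, 1.0]] dict_keys(['frame', 'depth', 'K', 'cam_to_world'])
0.1 [ 0.62437266 -0.28648409  0.20965699] [-1.79918846e+02 -8.18474254e-04  2.10162805e+01]
```

View pics/top1.png

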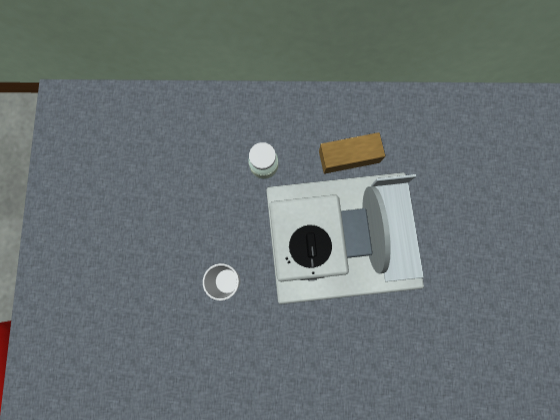

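View pics/side1.png

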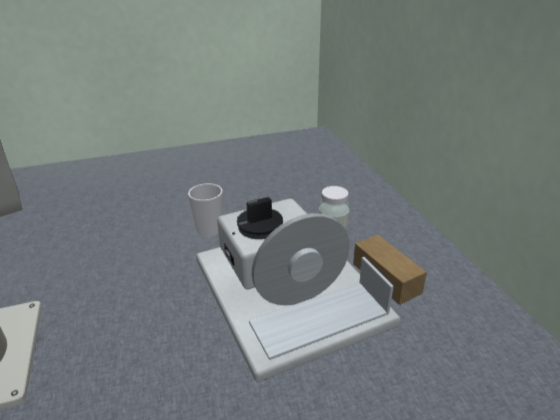

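The top view shows the knob at about (310,246). The pointer aims down the image at the one-pip mark (313,273), the two pips are at (288,260), and the blade lies to the right. Next I'll measure with depth.

```bash
cat > h.py <<'E'
import numpy as np,cv2
def cloud(c):
    K=c["K"];d=c["depth"];v,u=np.indices(d.shape)
    P=np.stack([(u-K[0,2])/K[0,0]*d,-(v-K[1,2])/K[1,1]*d,-d],-1)
    T=c["cam_to_world"];return P@T[:3,:3].T+T[:3,3]
E
python3 - <<'E'
from h import *
c0={}
for n in("top","side"):
    c=np.load(n+".npz");P=cloud(c);f=c["frame"].astype(int);ok=c["depth"]>0
    print(n)
    sl=(P[...,0]>380)&(P[...,0]<640)&(P[...,1]>-20)&(P[...,1]<150)&ok
    dark=(f.max(-1)<75)&sl
    z=P[...,2]
    print(np.histogram(z[dark],bins=np.arange(80,190,6)))
    bar=sl&(z>150)&(z<185) 
    pts=P[bar&(f.max(-1)<110)]; print("bartop z med",np.percentile(pts[:,2],[5,50,95]),len(pts))
    top=pts[pts[:,2]>np.percentile(pts[:,2],90)-3]
    print("rect bartop",cv2.minAreaRect(top[:,:2].astype(np.float32)), top.mean(0))
    sk=sl&(z>118)&(z<135)&(f.max(-1)<110);q=P[sk]
    print("skirt",np.median(q[:,2]),cv2.minEnclosingCircle(q[:,:2].astype(np.float32)))
    g=sl&(z>102)&(z<117)&(f.min(-1)>120);q=P[g]
    print("gear",np.median(q[:,2]),cv2.minAreaRect(q[:,:2].astype(np.float32)))
    base=ok&(P[...,0]>300)&(P[...,0]<700)&(P[...,1]>-220)&(P[...,1]<170)&(z>5)&(z<40)&(f.min(-1)>120);q=P[base];print("base",np.median(q[:,2]),cv2.minAreaRect(q[:,:2].astype(np.float32)))
    c0[n]=c["frame"]
    if n=="top":
        for uv in((313,273),(287,259),(289,263)): print(uv,P[uv[1],uv[0]])
        im=cv2.resize(c["frame"][180:310,240:400,::-1],None,fx=5,fy=5)[:600];cv2.imwrite("pics/crop.png",im)
E
```

```text
top
(array([  0,   0,   1,   0,   1,  13,   0, 663, 502,   5,   4,   7,   8,
         6, 152,  32,   0,   0]), array([ 80,  86,  92,  98, 104, 110, 116, 122, 128, 134, 140, 146, 152,
       158, 164, 170, 176, 182, 188]))
bartop z med [158.27944551 168.32461531 170.65447595] 208
rect bartop ((526.0096435546875, 69.8543930053711), (43.05958557128906, 15.455740928649902), 4.068365097045898) [526.4092855   69.66785527 169.16155613]
skirt 127.77557155747269 ((525.964599609375, 69.62843322753906), 43.457088470458984)
gear 110.59654515912052 ((547.689453125, 62.06577682495117), (169.82992553710938, 169.92739868164062), 6.745650768280029)
base 30.627114689290693 ((557.0587158203125, -11.482025146484375), (269.211669921875, 328.77392578125), 7.009373664855957)
(313, 273) [471.04578737  62.65100268 114.39260172]
(287, 259) [498.85516784 116.06122335 111.22710683]
(289, 263) [490.77646133 111.83091509 109.52924182]
side
(array([  0,   0,   0,   0,   0,  46,  65, 270, 401,  67,  65,  71,  70,
        65, 117,  10,   0,   0]), array([ 80,  86,  92,  98, 104, 110, 116, 122, 128, 134, 140, 146, 152,
       158, 164, 170, 176, 182, 188]))
bartop z med [151.28617412 163.82087098 170.13139655] 315
rect bartop ((523.5465698242188, 67.47262573242188), (44.24510955810547, 17.508853912353516), 6.041591167449951) [522.86595745  66.01313508 169.06945524]
skirt 128.22304235154826 ((524.0236206054688, 65.6776123046875), 44.09145736694336)
gear 111.20803285343237 ((543.4686889648438, 68.85663604736328), (166.85426330566406, 149.51551818847656), 6.292191982269287)
base 31.202177368964612 ((554.1098022460938, -14.176361083984375), (267.7953186035156, 330.8393859863281), 6.8776750564575195)
```

View pics/crop.png

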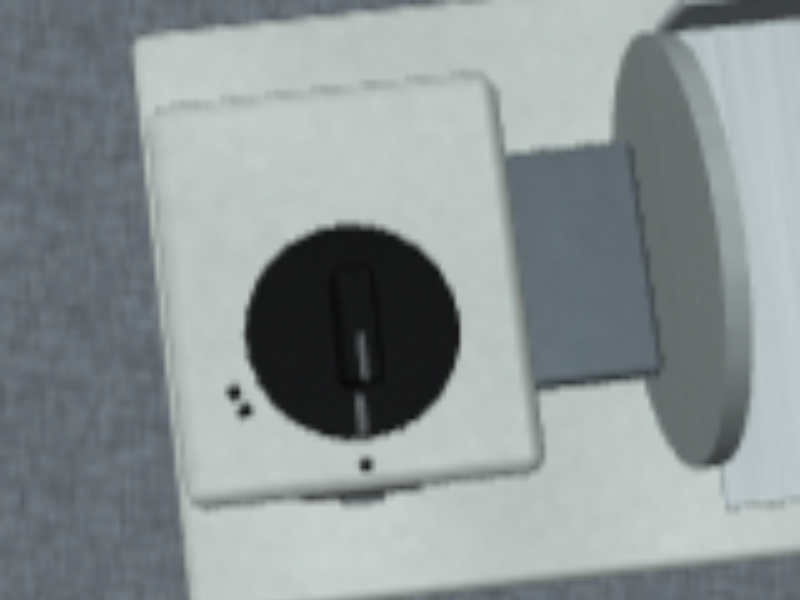

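The knob axis is near (525,68), the bar yaw is about 6°, and the slicer yaw is 7°. Using yaw ≈ 186.5 keeps J6 in range through the clockwise turn. I'll go above the knob and refine with the wrist camera.

Run:
```python
from station import *
from h import *
p=[525.2,68.2,280];o=[180,0,-173.5]
print(solve_ik(p,o), solve_ik([525.2,68.2,145],[180,0,186.5-85]))
t=read_t()
robot.move_l([224,-583,330]);robot.reach(p,o)
print(read_t()-t,read_tcp_pos(),read_ee_rot(),read_joint_positions(),read_force(),read_moment())
for n in("wrist","top","side"):
    c=viewer.capture(n);np.savez(n+"2.npz",**c);cv2.imwrite(f"pics/{n}2.png",c["frame"][:,:,::-1])
    if n=="wrist":print(c["K"],c["cam_to_world"].round(3))
```

```text
[  6.1112495   12.95045888 102.75839826   0.          64.29114286
 -90.3887505 ] [ 6.11124950e+00  2.33104660e+01  1.08965478e+02 -2.54444375e-14
  4.77240559e+01 -5.38875050e+00]
3.3583 [525.40866647  67.5816513  280.04394852] [-1.79992136e+02  8.60472266e-03 -1.73572222e+02] [ 6.04676742e+00  1.29551976e+01  1.02745934e+02 -8.66440810e-03
  6.42902121e+01 -9.03772515e+01] [ 0.8184405  -0.17139075 -0.3345343 ] [-0.01381629  0.00351149  0.01703522]
[[325.1922621    0.         280.70048875]
 [  0.         325.1922621  210.47965044]
 [  0.           0.           1.        ]] [[-1.12000e-01 -9.46000e-01 -3.03000e-01  4.48053e+02]
 [ 9.94000e-01 -1.07000e-01 -3.40000e-02  5.82570e+01]
 [ 0.00000e+00 -3.05000e-01  9.52000e-01  4.23796e+02]
 [ 0.00000e+00  0.00000e+00  0.00000e+00  1.00000e+00]]
```

View pics/wrist2.png

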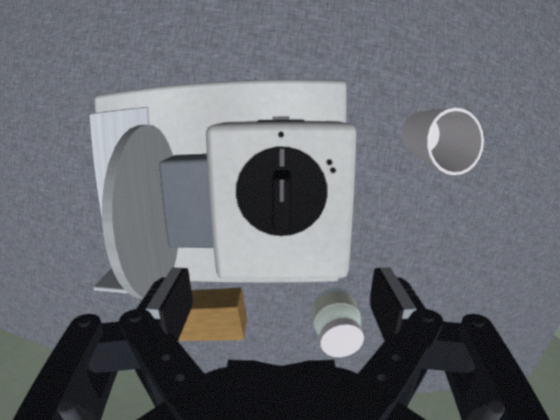

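The wrist view shows the skirt centre at about (282,191), the bar at (282,188), one pip at (281,134) and the two pips at (331,166). The fingers sit symmetrically either side. I'll refine with the fisheye depth.

```bash
cat >> h.py <<'E'
def wcloud(c):
    K=c["K"];d=c["depth"];v,u=np.indices(d.shape)
    a=(u-K[0,2])/K[0,0];b=(v-K[1,2])/K[1,1];r=np.hypot(a,b)+1e-9;s=np.tan(r)/r
    P=np.stack([a*s*d,-b*s*d,-d],-1);T=c["cam_to_world"];return P@T[:3,:3].T+T[:3,3]
E
python3 - <<'E'
from h import *
c=np.load("wrist2.npz");P=wcloud(c);f=c["frame"].astype(int);z=P[...,2];ok=c["depth"]>0
near=ok&(np.hypot(P[...,0]-525,P[...,1]-68)<60)
sk=P[near&(z>120)&(z<134)];print("skirt",np.median(sk[:,2]),cv2.minEnclosingCircle(sk[:,:2].astype(np.float32)))
b=P[near&(z>150)&(z<180)];h=np.median(b[:,2]);print("bar z",h,len(b))
t=b[b[:,2]>h-2];print(cv2.minAreaRect(t[:,:2].astype(np.float32)),len(t),t[:,:2].mean(0))
g=P[near&(z>105)&(z<115)];print("gear z",np.median(g[:,2]))
def bl(u0,u1,v0,v1):
    m=np.zeros(z.shape,bool);m[v0:v1,u0:u1]=True;m&=f.max(-1)<90;print(m.sum(),P[m].mean(0))
bl(276,287,129,139)   # pip
s=np.zeros(z.shape,bool);s[145:206,272:292]=True
w=s&(f.mean(-1)>85);w1=w.copy();w1[168:]=False;w2=w.copy();w2[:176]=False
print("white skirt",P[w1].mean(0),"white bar",P[w2].mean(0))
im=cv2.resize(c["frame"][120:240,220:340,::-1],None,fx=5,fy=5);cv2.imwrite("pics/wc.png",im)
E
```

```text
skirt 128.18788994099663 ((524.5194091796875, 67.41645812988281), 43.940452575683594)
bar z 168.95022654100387 1067
((524.037353515625, 67.40020751953125), (45.41944122314453, 15.375008583068848), 5.889981746673584) 967 [523.6144871   67.09300124]
gear z 111.23923179387629
16 [471.04471342  60.75228682 113.26692936]
white skirt [486.88744449  63.4763619  125.3026853 ] white bar [511.47719624  65.7451677  170.65589876]
```

View pics/wc.png

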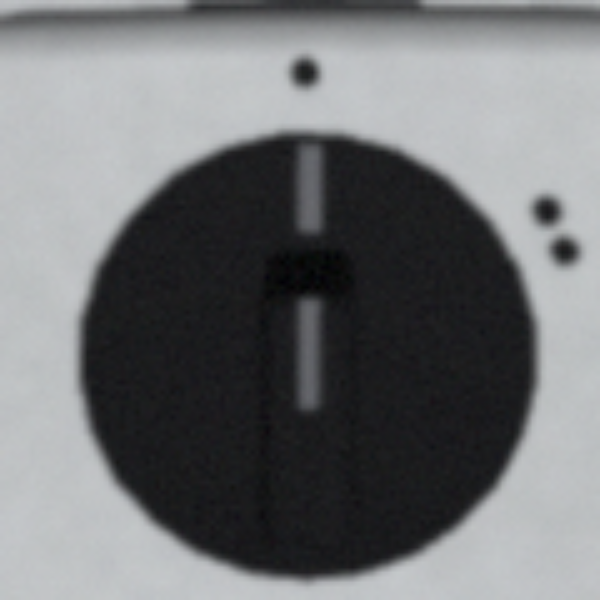

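Run:
```python
from station import *
from h import *
x,y,yw=524.4,67.5,-173.7
def st(s):print(s,round(read_t(),2),read_tcp_pos().round(2),read_ee_rot().round(2),read_force().round(2),read_moment().round(3),round(read_finger_gap(),3))
robot.move_l([x,y,180],[180,0,yw],velocity=120);robot.pause(.2);st("a")
print(robot.move_l([x,y,135.5],velocity=80,f_stop=6));robot.pause(.2);st("b")
effector.command_gripper(0.3);st("c")
c=viewer.capture("wrist");cv2.imwrite("pics/w3.png",c["frame"][:,:,::-1])
c=viewer.capture("side");cv2.imwrite("pics/s3.png",c["frame"][:,:,::-1])
```

```text
a 4.79 [524.84  67.56 180.73] [ 1.800e+02  8.000e-02 -1.737e+02] [-0.01  0.02 -0.04] [-0.024  0.053  0.018] 0.999
False
b 5.7 [524.79  67.53 136.  ] [-1.800e+02  6.000e-02 -1.737e+02] [0.26 0.74 0.13] [ 0.072 -0.053 -0.02 ] 0.999
c 6.3 [524.37  67.5  135.47] [-1.800e+02 -1.000e-02 -1.737e+02] [ 0.52 -0.47 -0.09] [-0.016 -0.018 -0.083] 0.302
```

View pics/w3.png

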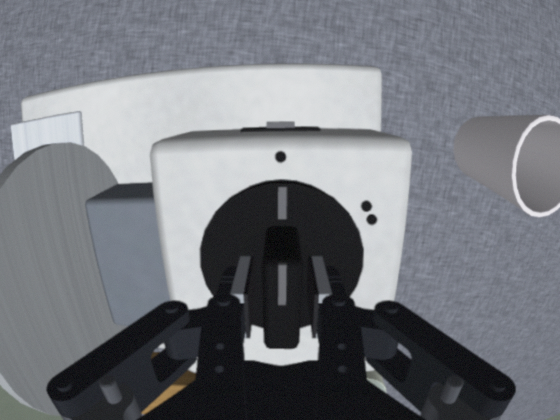

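View pics/s3.png

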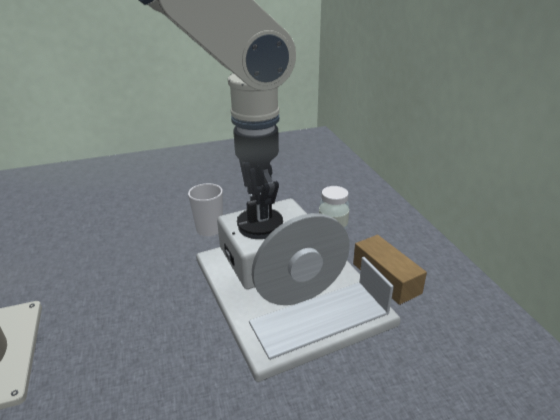

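In the wrist view the bar (282) is centred between the pads (241 and 321), and the side view shows the fingers clear of the skirt. Now I'll close in steps.

Run:
```python
from station import *
from h import *
def st(s):print(s,round(read_t(),2),read_tcp_pos().round(2),read_ee_rot().round(2),read_force().round(2),read_moment().round(3),round(read_finger_gap(),3))
for g in(.24,.21,.19,.15):
    effector.command_gripper(g);st(g)
    if abs(read_moment()[2])>.4: break
robot.pause(.2);st("end")
```

```text
0.24 6.62 [524.38  67.49 135.49] [-180.    -0.  -173.7] [ 0.43  0.03 -0.11] [ 0.039 -0.038 -0.059] 0.237
0.21 6.84 [524.36  67.52 135.49] [-180.    -0.  -173.7] [-0.15 -0.47 -0.35] [ 0.024 -0.01   0.007] 0.209
0.19 7.06 [524.38  67.67 135.54] [ 179.99    0.   -173.7 ] [-0.17  1.56 -0.88] [ 0.298  0.079 -0.022] 0.19
0.15 7.28 [524.4   67.7  135.65] [ 179.98    0.   -173.71] [-0.64  2.74  3.23] [ 0.512  0.245 -0.066] 0.178
end 7.47 [524.42  67.71 135.65] [ 1.7998e+02  1.0000e-02 -1.7370e+02] [-1.39  3.28  3.93] [ 0.676  0.248 -0.057] 0.176
```

Run:
```python
from station import *
from h import *
def st(s):print(s,round(read_t(),2),read_tcp_pos().round(2),read_ee_rot().round(2),read_force().round(2),read_moment().round(3),round(read_finger_gap(),3))
effector.command_gripper(.1);st("g")
for dz in(3,6,9,12):
    robot.move_l([524.4,67.7,135.5+dz],[180,0,-173.7],velocity=20);robot.pause(.15);st(dz)
    if abs(read_moment()[2])>.5 or np.linalg.norm(read_force())>18: break
c=viewer.capture("wrist");np.savez("w4.npz",**c);cv2.imwrite("pics/w4.png",c["frame"][:,:,::-1])
c=viewer.capture("side");np.savez("s4.npz",**c);cv2.imwrite("pics/s4.png",cv2.resize(c["frame"][150:290,170:350,::-1],None,fx=4,fy=4))
P=cloud(c);m=(c["depth"]>0)&(np.hypot(P[...,0]-524.4,P[...,1]-67.5)<44)&(P[...,2]>120)&(P[...,2]<150)
print(np.histogram(P[...,2][m],bins=range(120,152,2)))
c=np.load("side.npz");P=cloud(c);m=(c["depth"]>0)&(np.hypot(P[...,0]-524.4,P[...,1]-67.5)<44)&(P[...,2]>120)&(P[...,2]<150)
print(np.histogram(P[...,2][m],bins=range(120,152,2))[0])
```

```text
g 7.69 [524.4   67.69 135.65] [ 1.7998e+02  1.0000e-02 -1.7370e+02] [-1.37  4.66  5.87] [ 0.78   0.39  -0.116] 0.179
3 8.14 [524.33  67.68 138.2 ] [ 1.800e+02 -1.000e-02 -1.737e+02] [ 0.91  3.59 -5.37] [ 0.708 -0.164 -0.045] 0.177
6 8.59 [524.31  67.67 141.44] [-1.800e+02 -1.000e-02 -1.737e+02] [ 1.72  3.52 -7.1 ] [ 0.638 -0.229 -0.07 ] 0.178
9 9.04 [524.32  67.68 144.44] [-1.800e+02 -1.000e-02 -1.737e+02] [ 1.67  4.19 -7.43] [ 0.632 -0.249 -0.053] 0.179
12 9.49 [524.31  67.67 147.43] [-1.800e+02 -1.000e-02 -1.737e+02] [ 1.38  3.47 -8.76] [ 0.608 -0.213 -0.103] 0.18
(array([155,  68,   0,   0,   0,   0,   1,  29,  36, 309, 308,  21,  17,
        12,  19]), array([120, 122, 124, 126, 128, 130, 132, 134, 136, 138, 140, 142, 144,
       146, 148, 150]))
[ 16  18  28 227 376  35  23  18  27  22  24  24  17  28  19]
```

View pics/s4.png

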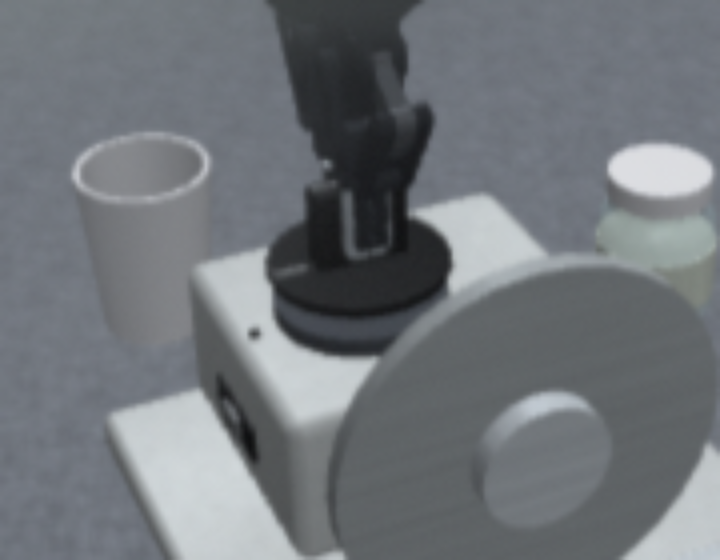

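View pics/w4.png

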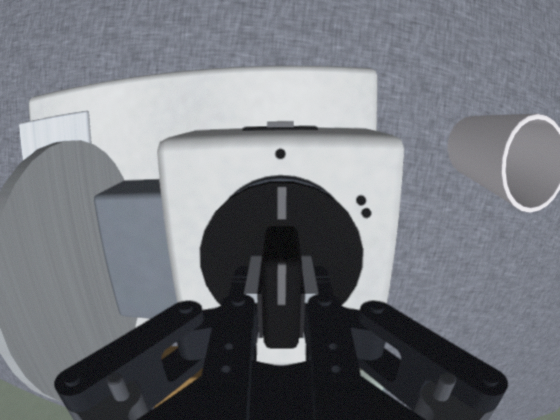

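The knob is lifted about 12 mm: the skirt is clear of the ring in the side view, the skirt top went from 128 to 140 mm, and Fz is −8.8 N. Next is the lifted turn to about 43°, then lowering to just above the ring.

Run:
```python
from station import *
from h import *
def st(s):print(s,round(read_t(),2),read_tcp_pos().round(2),read_ee_rot().round(2)[2],read_force().round(2),read_moment().round(3),round(read_finger_gap(),3))
for a in(8,20,32,43):
    robot.move_l([524.4,67.7,147.5],[180,0,-173.7-a]);st(a)
    if np.linalg.norm(read_force())>25: print("STOP");break
robot.pause(.2);st("s")
for z in (145.5,143.6):
    robot.move_l([524.4,67.7,z],velocity=15);robot.pause(.1);st(z)
```

```text
8 9.88 [524.3   67.7  147.42] 178.47 [ 1.37  3.08 -8.69] [ 0.643 -0.205 -0.027] 0.179
20 10.24 [524.31  67.73 147.43] 166.58 [ 0.39  4.42 -8.31] [ 0.681 -0.227 -0.036] 0.173
32 10.6 [524.33  67.76 147.47] 154.61 [ 0.79  4.06 -9.29] [ 0.834 -0.182 -0.074] 0.179
43 10.94 [524.36  67.77 147.47] 143.63 [ 1.34  4.6  -8.45] [ 0.865 -0.149 -0.095] 0.178
s 11.14 [524.36  67.78 147.49] 143.49 [ 0.55  4.62 -7.97] [ 0.945 -0.171  0.034] 0.179
145.5 11.53 [524.4   67.77 145.44] 143.44 [ 0.23  4.97 -6.66] [ 0.939 -0.119  0.076] 0.178
143.6 11.9 [524.38  67.77 143.51] 143.41 [ 0.58  4.48 -6.96] [0.957 0.008 0.037] 0.176
```

Run:
```python
from station import *
from h import *
def st(s):print(s,round(read_t(),2),read_tcp_pos().round(2),read_ee_rot().round(2)[2],read_force().round(2),read_moment().round(3),round(read_finger_gap(),3))
effector.command_gripper(.205);robot.pause(.2);st("open")
def skirt():
    c=viewer.capture("side");P=cloud(c);z=P[...,2];m=(c["depth"]>0)&(np.hypot(P[...,0]-524.4,P[...,1]-67.5)<42)&(z>124)&(z<143)&(c["frame"].max(-1)<90)
    h=np.histogram(z[m],bins=np.arange(124,143.1,.5));i=np.argmax(np.convolve(h[0],np.ones(4),"valid"));lo=h[1][i];q=z[m];return np.median(q[(q>lo)&(q<lo+2)])
for i in range(3):print("skirt z",skirt())
robot.move_l([524.4,67.75,143.6],[180,0,-173.7-45]);robot.pause(.1);st(45)
c=viewer.capture("wrist");np.savez("w5.npz",**c);cv2.imwrite("pics/w5.png",c["frame"][:,:,::-1])
P=wcloud(c);print(skirt())
s=np.load("s4.npz")
```

```text
open 12.32 [524.69  67.47 143.93] 143.31 [ 0.4  -0.39 -0.27] [ 0.006 -0.014  0.036] 0.204
skirt z 135.14238060962415
skirt z 135.07332224093196
skirt z 135.11631044732502
45 12.82 [524.41  67.76 143.6 ] 141.35 [-0.23  0.08 -0.23] [ 0.005 -0.042 -0.034] 0.204
135.16072880274572
```

View pics/w5.png

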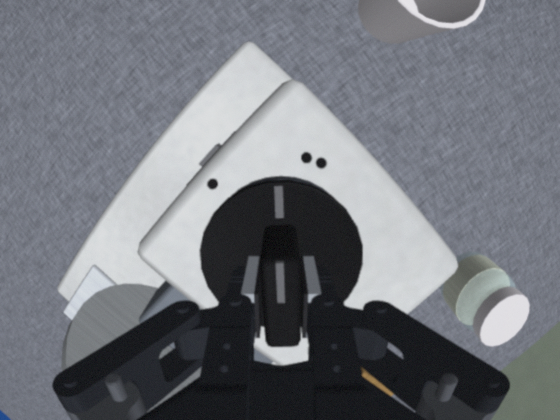

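The knob is riding on the ring: the skirt is at 135.1 mm against 128.2 home, with zero force on the fingers. Now I'll turn in small steps with loose fingers, watching skirt height and moment.

```bash
cat >> h.py <<'E'
from station import viewer
def skirt():
    c=viewer.capture("side");P=cloud(c);z=P[...,2];m=(c["depth"]>0)&(np.hypot(P[...,0]-524.4,P[...,1]-67.5)<42)&(z>124)&(z<143)&(c["frame"].max(-1)<90)
    h=np.histogram(z[m],bins=np.arange(124,143.1,.5));i=np.argmax(np.convolve(h[0],np.ones(4),"valid"));lo=h[1][i];q=z[m];return np.median(q[(q>lo)&(q<lo+2)])
E
python3 - <<'E'
from station import *
from h import *
for a in np.arange(46,90,1.):
    t=read_t();robot.move_l([524.4,67.75,143.6],[180,0,-173.7-a]);mz=read_moment()[2];s=skirt()
    print(a,round(read_t(),2),round(s,2),mz.round(3),read_force().round(1))
    if s<134.2 or abs(mz)>.3: break
    if read_t()>40: break
E
```

```text
46.0 13.22 135.12 0.038 [-0.2 -0.5  1.2]
47.0 13.52 135.13 -0.006 [ 0.1  1.3 -0.4]
48.0 13.82 128.48 -0.023 [ 0.5 -0.1  1. ]
```

The skirt dropped to 128.5 mm at a 48° command. I'll check whether it's fully home, and the knob's angle.

Run:
```python
from station import *
from h import *
robot.pause(.2)
print([round(skirt(),2) for _ in range(3)],read_moment().round(3),read_force().round(2),read_tcp_pos(),read_ee_rot())
c=np.load("side.npz");P=cloud(c);z=P[...,2];m=(c["depth"]>0)&(np.hypot(P[...,0]-524.4,P[...,1]-67.5)<42)&(z>124)&(z<143)&(c["frame"].max(-1)<90)
h=np.histogram(z[m],bins=np.arange(124,143.1,.5));i=np.argmax(np.convolve(h[0],np.ones(4),"valid"));lo=h[1][i];q=z[m];print("home ref",np.median(q[(q>lo)&(q<lo+2)]))
c=viewer.capture("wrist");np.savez("w6.npz",**c);cv2.imwrite("pics/w6.png",c["frame"][:,:,::-1])
c=viewer.capture("side");cv2.imwrite("pics/s6.png",cv2.resize(c["frame"][150:290,170:350,::-1],None,fx=4,fy=4))
```

```text
[np.float64(128.48), np.float64(128.38), np.float64(128.44)] [-0.015 -0.001  0.057] [-0.19 -0.6   0.15] [524.39184507  67.71769094 143.5959605 ] [-1.79997589e+02 -1.10068264e-03  1.38302204e+02]
home ref 128.46125368671818
```

View pics/s6.png

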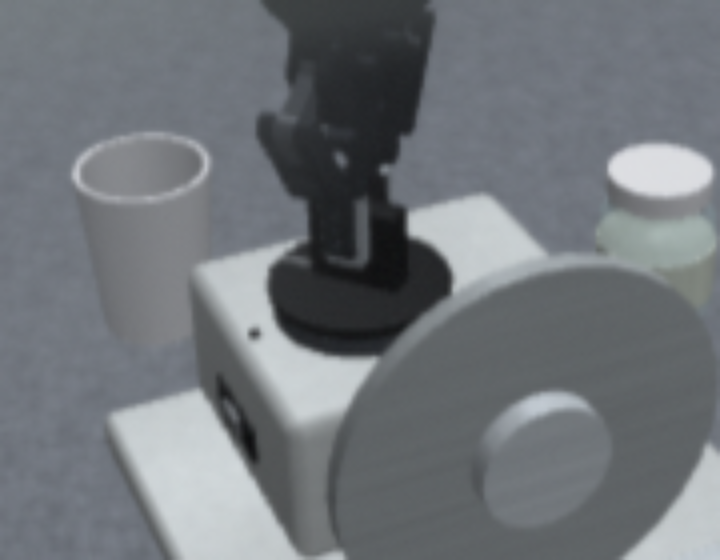

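View pics/w6.png

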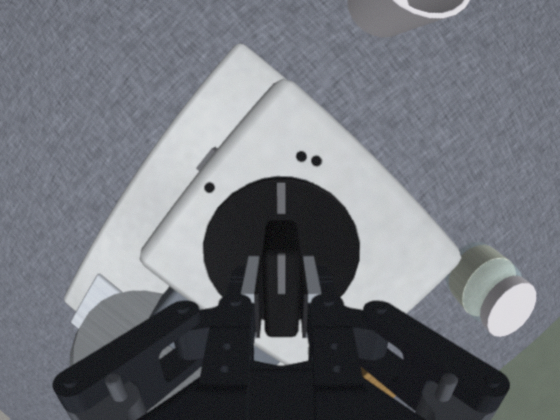

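The skirt is back on the gearbox at 128.4 mm (home reference 128.46), and the moment and force are about zero. I'll let go, retreat upward and check.

Run:
```python
from station import *
from h import *
effector.command_gripper(.6)
p=read_tcp_pos();robot.move_l([524.4,67.75,300],velocity=100);robot.pause(.3)
print(read_t(),read_tcp_pos(),read_force().round(2),"skirt",skirt())
c=viewer.capture("wrist");cv2.imwrite("pics/w7.png",c["frame"][:,:,::-1])
P=wcloud(c);z=P[...,2];near=(c["depth"]>0)&(np.hypot(P[...,0]-524,P[...,1]-67.5)<60)
b=P[near&(z>150)&(z<180)];h=np.median(b[:,2]);t=b[b[:,2]>h-2];print("bar",h,cv2.minAreaRect(t[:,:2].astype(np.float32)))
c=viewer.capture("top");cv2.imwrite("pics/t7.png",c["frame"][:,:,::-1])
```

```text
16.7083 [524.32969441  67.72331757 299.78371271] [0.28 0.54 0.35] skirt 128.42446212641636
bar 168.90294083983002 ((523.9931640625, 67.32555389404297), (15.274663925170898, 45.381378173828125), 48.583534240722656)
```

View pics/w7.png

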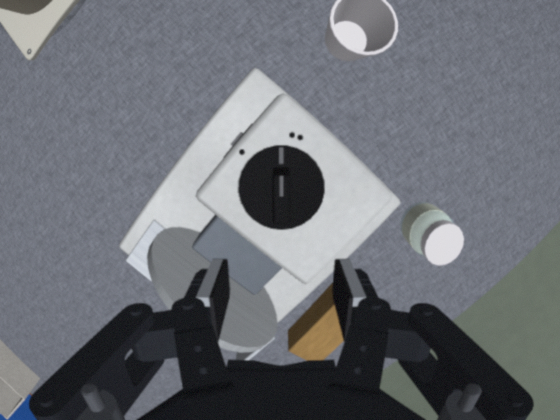

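View pics/t7.png

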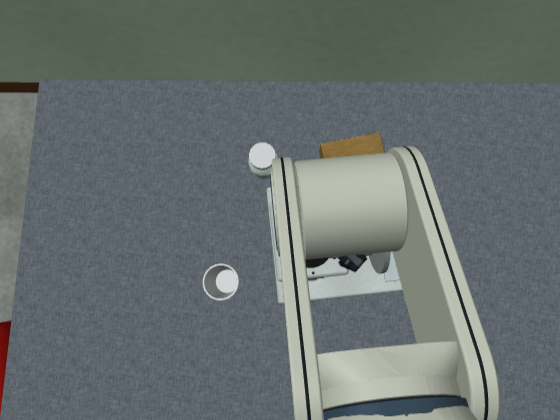

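Run:
```python
from station import *
robot.finish_job();print(read_t())
```

```text
the job is handed in; nothing more can be done
the job is handed in; nothing more can be done
```

The selector knob is now home in the slicing notch, and the job was handed in at about 17 s, well under the 59 s limit.

I pulled the knob up about 12 mm and turned it clockwise to 43° while lifted. I then lowered it to just above the ring, loosened the fingers, and turned it in 1° steps until the pin dropped in at the 48° command. After that I let go and backed off straight up.

- **Fully home:** the skirt top reads 128.4 mm, against 128.46 mm before the task. The bar top reads 168.90 mm, against 168.95 mm.
- **Forces:** the wrist force stayed below about 10 N at every check. The vertical moment stayed near 0.1 N m or less, so I saw no sideways forcing of the pin.
- **Bystanders:** the cup and jar look unmoved in the last top view, as does the visible part of the pack. The arm hid the rest of the pack in that view.

**Turn angle:** the measured turn is 47 to 48° (0.83 to 0.84 rad). That is just under the stated 0.86 lower limit, but within the pin's play of 0.03 rad and my measuring error. The pointer stands slightly short of the two-pip mark.

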